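# Index a locking spice turntable to its next notch

### The arm

A 6-joint arm with a two-finger parallel gripper is mounted at the origin on a cart in front of the work surface, level with it; the furniture and walls round the work are solid. World frame = base frame: x ahead of the robot, y to its left, z up, the work surface at z = 0. Lengths are in m, angles in rad, forces in N, time in s.
With the tool pointing down it reaches from about 0.35 to 0.875 m from the base axis. Payload 4.2 kg.
Tool frame: the origin (TCP) lies midway between the tips of the shut fingers; the grasp point (between the pads) lies 19 mm behind it; z points along the fingers, y is the direction in which the jaws open and shut (so a half turn about z gives the same grasp; the last joint's range is limited). The gripper opens to 87 mm and grips with 3 to 60 N. Pads are 19 mm wide; open, the fingers measure 117 mm over their backs; the gripper's body (75 mm by 190 mm) begins 51 mm behind the grasp point.
Start: joints at [-0.927, 0.385, 0.008, 0, -1.194, -0.259], TCP at [0.235, -0.579, 0.223] pointing down, gripper open.
Joint ranges: [-3.14, 3.14], [-1.21, 2.06], [-1.07, 1.41], [-3.16, 2.05], [-2.99, -0.16], [-3.1, 3.1]. Speed limits (rad/s): [2.79, 2.79, 3.14, 3.14, 3.14, 3.14].

### API

Orientations are given as a 3x3 rotation matrix whose columns are the frame's x, y, z axes.
In Python, from plant import robot gives the robot as it stands.
- The arm moves only by the tool apply_moves, never from a script. Its argument "moves" is a list of rows, each a list of 4 numbers: the shift along the world's x, y, z in mm, then the turn about the world's z in degrees. In form: [[x, y, z, spin], ...]. A call has exactly 10 rows; each row is the pose to reach, as a shift and turn from the pose commanded when the call began; what a row does not reach only later rows make up. A row lasts 1/10 s, in which the tool goes at most 50 mm and 8.59 degrees, less where a joint would pass 70% of its speed; a pose out of reach is approached as far as the arm can. A call with a gripper value outside its range is refused whole. "hand" is the opening, from 0 (shut) to 1 (fully open), set as the call begins (left out, the last holds). The fingers move at their own pace and stop on an object; "force" is the grip in N (left out, the last holds). Time passes only in rows, so rows that repeat a pose let the fingers close, or fill a call up. It gives the time, the measured TCP pose, the force and the opening at its end, in the units of the state.
- robot.sense(): the state, without advancing time (a new reading comes with each control period).
- robot.grab_frame(name): name is "scene" or "top"; returns a dict with "color" (480x640x3 uint8, red, green, blue), "intrinsics" (3x3 intrinsics, pixels), "extrinsics" (4x4, takes a point from camera to world coordinates). Camera axes: x right, y up, looking along -z (the intrinsics and any distortion apply to the point x, -y, -z); pixel columns grow to the right and rows downward; lengths in m; the calibration is good to about 2 mm. A picture is of the moment at which its call begins. There is no depth.
- robot.sign_off(): hands the job in, once; it reports no verdict.
Trained networks look in a picture, given as the dict that the camera call returned (one of the last four; its "shot" number tells which), for a name from the list of things; names that differ only in an ending like _2 or _b are one class to them, and where a whole thing is asked for, a point or a joint stands for the part that bears it (a point fixed in the world has none). Each returns a list of dicts, best first, with "conf" (0 to 1); they miss things now and then, are a little off and sometimes report something else, mostly with a low value. They report only what shows in the picture. A call takes as long as a camera call. They do not tell look-alikes from the thing itself.
- robot.boxes_of(picture, name): "rect" ([left, top, width, height] in pixels, round what is visible of it).
- robot.outline_of(picture, name): "mask" (480x640 bool, what is visible of it) and "rect" ([left, top, width, height] in pixels, round what is visible of it).
The state is a dict: "time_s": time; "joint_pos": joint angles; "dq": joint speeds; "joint_torque": joint torques, N m; "ee_pos": TCP position; "ee_rot": TCP orientation; "force": force on the tool from outside, world axes, zero at the start; "torque": the same for the moment, N m; "gripper_width": finger opening in m.
Only numpy, scipy, OpenCV 4.12 (cv2) and the standard library are available. Lean on these libraries where they do the work, as an engineer would, in place of code of your own. Each camera call takes 0.05 s, during which the arm holds its last target.

### The job

The spice turntable is locked by a spring pin with a red pull ring. Pull the ring up, turn the turntable so that the ring swings to the next notch on the side where the pink-and-cream mug stands, and let go so that the pin drops fully home in that notch. The notches were set by hand, so feel for it: do not force the pin against the notch, keep the things on the turntable standing, and leave everything else where it is.

Things in the scene. Friction and masses are not known exactly. Their poses are not given: they have to be found in the camera images.
- stand: Fixed base of the turntable, on the range top: black round foot 256 mm across, 20 mm tall, origin at the centre of its underside, on the turntable's upright turning axis; z up. Its -x axis points from the turning axis to the middle notch, where the pin is locked at the start.
- disc_centre (a point): Centre of the turntable's top face, on the turning axis, 42 mm above the foot's underside. The wooden disc is 232 mm across and 12 mm thick, with a steel rail 6 mm high at its edge and a steel finial 25 mm high in the middle. A steel arm 40 mm wide reaches from it to 164 mm from the axis and carries the lock housing, 30 mm thick, 140 mm from the axis.
- middle_notch (a point): Middle notch at plate top height, 24 mm above the foot's underside, 140 mm from the axis. Plates lie under the arm, 100 to 158 mm from the axis, without gaps to the ends of the swing. Three notches, 13 mm wide slots open outwards: this one and one on each side, 0.49 to 0.77 rad of turn away; those grey plates were clamped by hand, the sides differ and no reading tells where. Low screw heads on their rims.
- turntable (a joint): Turn about the stand's axis, rad: 0 = middle notch (start). Positive is anticlockwise from above and carries the ring from the stand's -x towards its -y (robot's right); negative to the robot's left. Stops at -1.03 and 1.03. Turning friction about 0.15 N m, no spring; with the pin riding on the plate, pushing the ring takes 2 to 6 N. Play of the pin in a notch about 0.011 rad either way.
- lock_ring (a joint): How far ring and pin are drawn up, m: 0 = pin (10 mm thick) home in a notch; 0.012 = its round tip rests on the plates; 0.018 = upper stop. The spring pushes down with 6 N at 0, 9 N at 0.012, 10.5 N at 0.018. Let go between notches, the pin rides on the plate with little friction, and if the ring is then pushed sideways it snaps down at the next notch and locks.
- ring_grip (a point): Point to grip, on the upright axis of the red pull ring, 140 mm from the stand's axis, 130 mm above the foot's underside when the pin is home; moves with the ring. The ring is a solid round red knob 35 mm across, 25 mm tall (from 13 mm below this point to 12 mm above). Below it a 16 mm stem, and 36 mm below this point (pin home) the housing. Grip it across from above at any yaw.
- mug: Pink-and-cream mug, 90 mm across (122 with handle), 105 mm tall, origin at the centre of its underside. It stands in front of the turntable, to the left or to the right: it marks the side to turn to. Must stay where it is.
- candle: Cream candle in a clear glass, 76 mm across, 90 mm tall, origin at the centre of its underside; stands on the other side from the mug.
- honey_jar: Honey jar with dark lid, 65 mm across, 86 mm tall, origin at the centre of its underside; stands loose on the turntable.
- salt_shaker: Salt shaker, 44 mm across, 90 mm tall, origin at the centre of its underside; stands loose on the turntable.
- small_tin: Small tin, 58 mm across, 72 mm tall, origin at the centre of its underside; stands loose on the turntable.
- green_cap_jar: Spice jar with green cap, 40 mm across, 106 mm tall, behind the turntable to the left; origin at the centre of its underside. Beside and behind it stand a pepper mill 170 mm and a bottle 136 mm tall, and at the back right a white kettle 211 mm tall; leave these too.
Things that resemble listed ones, but are neither listed nor needed, are in the scene too. What is shaped like the salt_shaker but blue or orange is not meant.

How it is judged:
On the way, in this order (a step that is already met when the one before it is completed fails the run):
1. the ring is pulled up until the pin is clear, the turntable still at the middle notch (value of joint lock_ring above 0.0105 m and value of joint turntable between -0.15 and 0.15 rad), for 0.05 s.
2. the turntable is turned well towards the mug's side (((y of mug in the frame of stand above 0 m and value of joint turntable below -0.35 rad) or (y of mug in the frame of stand below 0 m and value of joint turntable above 0.35 rad))), for 0.1 s.
At the end, for the whole second after the job is handed in: The pin is home (ring within 3 mm of its lowest place) in the notch on the mug's side (turned 0.45 to 0.83 rad that way), the turntable is at rest, honey jar, salt shaker and tin still stand upright on the turntable, and mug, candle and spice jar stand upright (value of joint lock_ring below 0.003 m and ((y of mug in the frame of stand above 0 m and value of joint turntable below -0.45 rad) or (y of mug in the frame of stand below 0 m and value of joint turntable above 0.45 rad)) and value of joint turntable between -0.83 and 0.83 rad and velocity of joint turntable between -0.05 and 0.05 rad/s and horizontal distance between each of honey_jar, salt_shaker, small_tin and stand below 0.11 m and z of each of honey_jar, salt_shaker, small_tin in the frame of stand above 0.035 m and angle between each of honey_jar, salt_shaker, small_tin, mug, candle, green_cap_jar's own z axis and vertical below 0.12 rad); the robot touches nothing.
It fails at once if the pin is forced against a notch or plate with more than 35 N (contact force between lock_ring and stand above 35 N or contact force between lock_ring and plate_left above 35 N or contact force between lock_ring and plate_right above 35 N).
It fails at once if a thing on the turntable is toppled (tilted by more than 0.35 rad) (angle between any of honey_jar, salt_shaker, small_tin's own z axis and vertical above 0.35 rad).
It fails at once if a bystander is moved by more than 20 mm (distance of any of mug, candle, green_cap_jar from where it was at the start of the episode above 0.02 m).
It also fails if it takes over 45 s, if anything falls off the work surface, if the arm or the gripper's body presses on something with over 40 N, if the wrist force passes 120 N, or if a joint passes its speed limit or range.

## Working session

There is one attempt and no reset: what is moved stays moved. The work goes in short steps, Python scripts to look and compute and a tool call to move; the robot and the scene stay as the last step left them, time stands still between calls to the robot, and variables do not carry over. Pictures are saved under pics/ and viewed, and the job is handed in when it is done.

Besides the shell and the picture viewer there is one more tool, called after "Call:" as a command line: name --pt "numbers of a row" for each row, then --argument value for the rest. apply_moves: Moves the arm, as the interface text tells. Its arguments: {"type":"object","properties":{"moves":{"type":"array"},"hand":{"type":"number"},"force":{"type":"number"}},"required":["moves"]}

```bash
ls; mkdir -p pics; cat > h.py <<'E'
from plant import robot
import numpy as np, cv2
def save(p,n): cv2.imwrite('pics/'+n,cv2.cvtColor(p['color'],cv2.COLOR_RGB2BGR))
def ray(p,u,v):
    K=np.array(p['intrinsics']);E=np.array(p['extrinsics'])
    d=np.array([(u-K[0,2])/K[0,0],-(v-K[1,2])/K[1,1],-1.0])
    return E[:3,3],E[:3,:3]@d
def atz(p,u,v,z):
    o,d=ray(p,u,v);return o+d*(z-o[2])/d[2]
def proj(p,X):
    K=np.array(p['intrinsics']);E=np.array(p['extrinsics'])
    c=E[:3,:3].T@(np.array(X)-E[:3,3])
    return K[0,0]*c[0]/-c[2]+K[0,2],K[1,1]*-c[1]/-c[2]+K[1,2]
E
python3 - <<'E'
from h import *
for n in ['scene','top']:
    p=robot.grab_frame(n); save(p,n+'0.png'); print(n,[k for k in p],np.array(p['extrinsics']).round(3).tolist(),np.array(p['intrinsics']).round(1).tolist())
    for k in ['stand','lock_ring','turntable','mug','candle','honey_jar']:
        try: print(k,[(np.round(b['rect'],1).tolist(),round(b['conf'],2)) for b in robot.boxes_of(p,k)])
        except Exception as e: print(k,e)
print(robot.sense())
E
```

```text
pics
scene ['color', 'intrinsics', 'extrinsics', 'shot'] [[-0.901, 0.167, -0.401, 0.186], [-0.435, -0.354, 0.828, 0.597], [-0.003, 0.92, 0.391, 0.52], [0.0, 0.0, 0.0, 1.0]] [[474.4, 0.0, 327.2], [0.0, 474.4, 242.4], [0.0, 0.0, 1.0]]
stand [([275.7, 235.6, 134.9, 86.3], 0.72), ([337.7, 224.8, 22.4, 32.9], 0.52)]
lock_ring [([387.9, 239.5, 22.9, 26.6], 0.74)]
turntable [([282.3, 237.7, 129.6, 70.9], 0.98), ([275.9, 235.6, 133.5, 87.4], 0.31)]
mug [([332.3, 312.9, 67.5, 79.9], 0.96)]
candle [([430.6, 231.4, 32.7, 42.9], 0.96)]
honey_jar [([288.1, 239.3, 34.1, 45.3], 0.59)]
top ['color', 'intrinsics', 'extrinsics', 'shot'] [[-0.028, 0.999, -0.044, 0.551], [-0.999, -0.027, 0.017, -0.236], [0.016, 0.045, 0.999, 1.142], [0.0, 0.0, 0.0, 1.0]] [[538.7, 0.0, 318.2], [0.0, 538.7, 232.0], [0.0, 0.0, 1.0]]
stand [([256.0, 177.6, 123.4, 145.5], 0.74)]
lock_ring [([324.2, 303.4, 18.0, 20.3], 0.65)]
turntable [([262.7, 184.4, 111.5, 142.0], 0.7), ([258.3, 176.4, 121.2, 142.5], 0.35)]
mug [([160.6, 312.1, 59.4, 45.2], 0.66)]
candle [([410.8, 310.4, 45.0, 44.8], 0.57)]
honey_jar [([274.9, 194.9, 42.8, 39.1], 0.81)]
{'time_s': 0.7, 'joint_pos': array([-9.27398006e-01,  3.84642076e-01,  7.91904875e-03, -1.77448312e-05,
       -1.19398500e+00, -2.58610231e-01]), 'dq': array([0.00025018, 0.00135978, 0.00010452, 0.00103192, 0.00015575,
       0.00047918]), 'joint_torque': array([-5.23799044e-04, -3.90332186e+01,  1.87581933e+01,  4.22356814e+00,
        1.54867623e-02, -1.68004328e-05]), 'ee_pos': array([ 0.23463249, -0.57927173,  0.22258991]), 'ee_rot': array([[-9.26880446e-01, -3.75356676e-01,  6.61723316e-05],
       [-3.75356680e-01,  9.26880445e-01, -6.07450673e-05],
       [-3.85327736e-05, -8.11416418e-05, -9.99999996e-01]]), 'force': array([-0.39359003, -0.21919049, -0.18219108]), 'torque': array([-0.00163112,  0.00835552,  0.05439942]), 'gripper_width': 0.08705648228901901}
```

View pics/scene0.png

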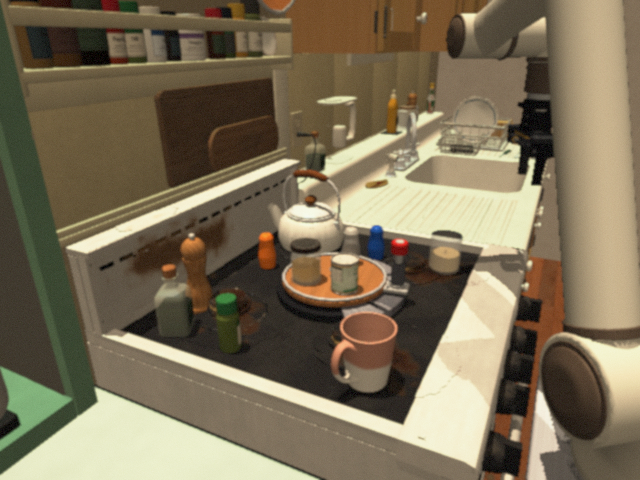

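View pics/top0.png

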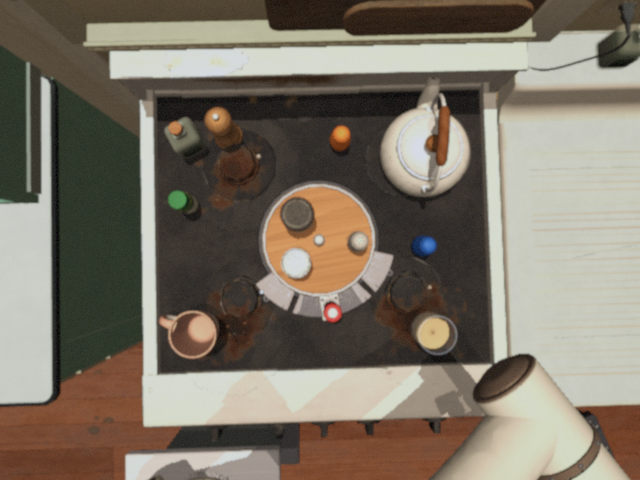

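The top picture shows the red ring near (333,312), the disc centre (finial) near (319,240), the pink mug at (192,334) on the left and the candle at (434,333). So the turn goes to the left, negative. Next I enlarge and triangulate.

```bash
python3 - <<'E'
from h import *
a=cv2.imread('pics/top0.png')[170:340,230:420];cv2.imwrite('pics/tc.png',cv2.resize(a,None,fx=4,fy=3.5,interpolation=cv2.INTER_CUBIC))
a=cv2.imread('pics/scene0.png')[215:335,260:480];cv2.imwrite('pics/sc.png',cv2.resize(a,None,fx=3.6,fy=3.6,interpolation=cv2.INTER_CUBIC))
s=robot.grab_frame('scene');t=robot.grab_frame('top')
def cen(p):
    c=p['color'];hsv=cv2.cvtColor(c,cv2.COLOR_RGB2HSV)
    m=((hsv[...,0]<6)|(hsv[...,0]>172))&(hsv[...,1]>170)&(hsv[...,2]>110)
    n,l,st,ce=cv2.connectedComponentsWithStats(m.astype(np.uint8))
    for i in range(1,n):
        if st[i,4]>40: print(st[i],ce[i])
cen(s);cen(t)
def tri(u1,u2):
    o1,d1=ray(s,*u1);o2,d2=ray(t,*u2)
    A=np.c_[d1,-d2];x=np.linalg.lstsq(A,o2-o1,rcond=None)[0]
    p,q=o1+d1*x[0],o2+d2*x[1];return (p+q)/2,np.linalg.norm(p-q)
print(tri((400,247),(333,312.5)))
for z in (0,.02,.042,.048,.067): print(z,atz(t,319.5,240,z))
E
```

```text
[391 240  18  10  90] [398.85555556 244.36666667]
(array([ 0.4432041 , -0.27668548,  0.12727826]), np.float64(0.0018532525052089928))
0 [ 0.5843633  -0.25725275  0.        ]
0.02 [ 0.58377592 -0.25687651  0.02      ]
0.042 [ 0.58312981 -0.25646264  0.042     ]
0.048 [ 0.5829536  -0.25634976  0.048     ]
0.067 [ 0.58239559 -0.25599233  0.067     ]
```

View pics/tc.png

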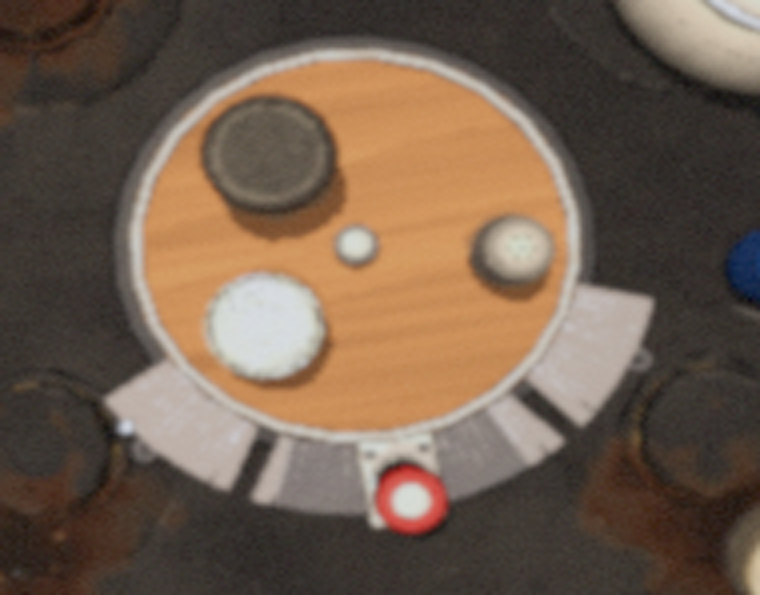

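View pics/sc.png

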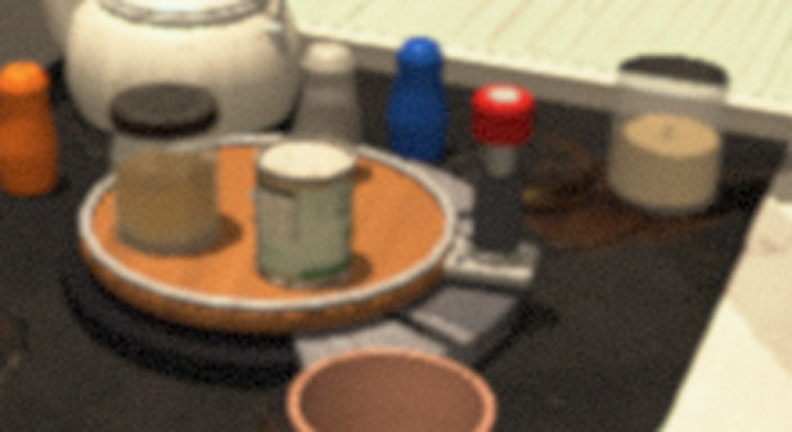

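```bash
python3 - <<'E'
from h import *
t=robot.grab_frame('top')
f=lambda x,y:(230+(x+.5)/4-.5,170+(y+.5)/3.5-.5)
r=atz(t,*f(410,498),.142);c1=atz(t,*f(356,244),.067)
# disc rim centre
import numpy as np
pts=[(132,242),(578,242),(355,50),(355,440)]
P=[atz(t,*f(*q),.048) for q in pts]
print('ring',r,'finial',c1,'rim',P, np.mean(P,0))
c=c1
print('dist',np.linalg.norm((r-c)[:2]))
a0=np.arctan2(*(r-c)[1::-1])
for q in [(268,440),(243,490),(255,465),(525,388),(567,435)]:
    p=atz(t,*f(*q),.024);a=np.arctan2(*(p-c)[1::-1]);print(q,p,np.linalg.norm((p-c)[:2]),(a-a0+np.pi)%(2*np.pi)-np.pi)
print(a0)
for q,z in [((192,334),.105),((434,333),.09)]: print(atz(t,*q,z))
E
```

```text
ring [ 0.44672988 -0.27420458  0.142     ] finial [ 0.58372647 -0.25428139  0.067     ] rim [array([ 0.58855291, -0.14106646,  0.048     ]), array([ 0.58240289, -0.36756551,  0.048     ]), array([ 0.69746212, -0.25723106,  0.048     ]), array([ 0.47106943, -0.25096736,  0.048     ])] [ 0.58487184 -0.2542076   0.048     ]
dist 0.13843770788562637
(268, 440) [ 0.47061249 -0.20639068  0.024     ] 0.12283441399053277 -0.5449175091991165
(243, 490) [ 0.44165223 -0.19275265  0.024     ] 0.15482530617258156 -0.5531059094801591
(255, 465) [ 0.45612998 -0.19930928  0.024     ] 0.13893450873645713 -0.5512123747585527
(525, 388) [ 0.49742428 -0.34017514  0.024     ] 0.12176126336089028 0.6386102434157075
(567, 435) [ 0.46910575 -0.36106776  0.024     ] 0.15665643532316825 0.6056125911371719
-2.9971767096869852
[ 0.40891654 -0.00760765  0.105     ]
[ 0.39477737 -0.4732096   0.09      ]
```

The dark slot on the left plate lies at about -0.55 rad (±0.03). I grip the ring with the jaws along its swing, starting from above it.

Call:
apply_moves --pt "22 32 0 -2" --pt "45 65 0 -4" --pt "70 100 0 -6" --pt "95 135 0 -8" --pt "120 172 0 -10" --pt "145 208 0 -12" --pt "170 245 -5 -13.7" --pt "193 278 -10 -13.7" --pt "211 305 -20 -13.7" --pt "211 305 -20 -13.7" --hand 1 --force 20

```text
time_s: 1.85
ee_pos: [0.4468, -0.2714, 0.2015]
ee_rot: [[-0.989, -0.15, -0.001], [-0.15, 0.989, 0.001], [0.001, 0.001, -1.0]]
force: [-0.3, -1.0, -0.1]
gripper_width: 0.0867
```

```bash
python3 - <<'E'
from h import *
t=robot.grab_frame('top');save(t,'t1.png');s=robot.grab_frame('scene');save(s,'s1.png')
q=robot.sense();print(q['ee_pos'],q['ee_rot'][:,1],q['force'],q['time_s'])
a=s['color'][150:330,280:500];cv2.imwrite('pics/s1c.png',cv2.cvtColor(cv2.resize(a,None,fx=3.3,fy=3.3,interpolation=cv2.INTER_CUBIC),cv2.COLOR_RGB2BGR))
E
```

```text
[ 0.44592982 -0.27372485  0.20251429] [-1.46944196e-01  9.89144783e-01 -4.14242938e-05] [-0.05245042 -0.03206299  0.34586057] 1.95
```

View pics/s1c.png

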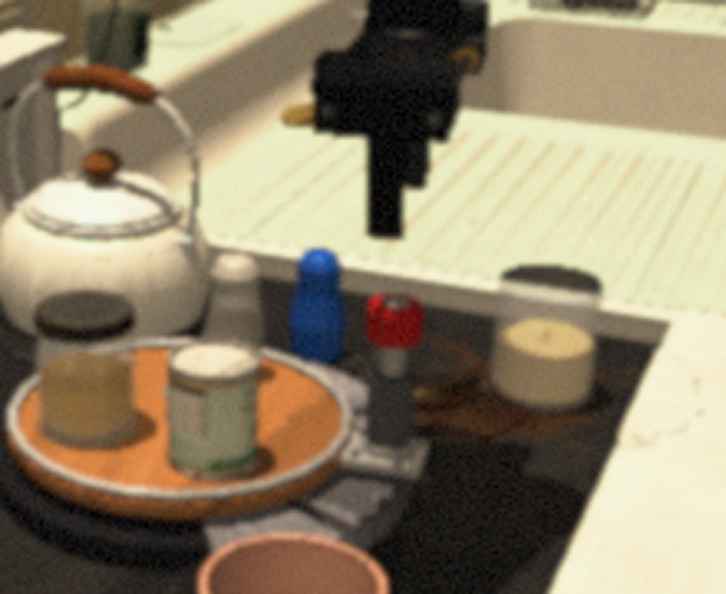

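View pics/t1.png

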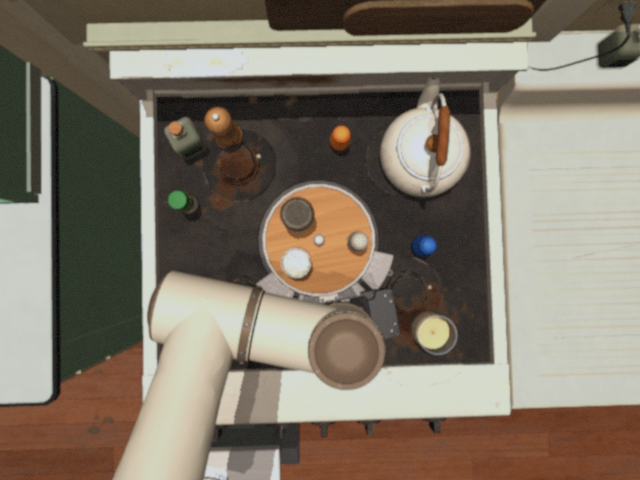

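The top view shows the gripper body over the ring. The scene view shows the fingers straight above the red knob (390,320 in the crop), with nothing in the way. Descending.

Call:
apply_moves --pt "0 0 -20 0" --pt "0 0 -40 0" --pt "0 0 -60 0" --pt "0 0 -75 0" --pt "0 0 -85 0" --pt "0 0 -91 0" --pt "0 0 -91 0" --pt "0 0 -91 0" --pt "0 0 -91 0" --pt "0 0 -91 0"

```text
time_s: 2.95
ee_pos: [0.446, -0.2744, 0.1122]
ee_rot: [[-0.989, -0.145, 0.001], [-0.145, 0.989, -0.0], [-0.001, -0.001, -1.0]]
force: [0.7, 0.6, -0.5]
gripper_width: 0.0872
```

Call:
apply_moves --pt "0 0 0 0" --pt "0 0 0 0" --pt "0 0 0 0" --pt "0 0 0 0" --pt "0 0 0 0" --pt "0 0 0 0" --pt "0 0 0 0" --pt "0 0 0 0" --pt "0 0 0 0" --pt "0 0 0 0" --hand 0.3 --force 20

```text
time_s: 3.95
ee_pos: [0.4456, -0.2743, 0.1115]
ee_rot: [[-0.989, -0.145, -0.0], [-0.145, 0.989, 0.0], [0.0, 0.0, -1.0]]
force: [-0.4, -0.4, 0.9]
gripper_width: 0.0338
```

```bash
python3 - <<'E'
from h import *
s=robot.grab_frame('scene')
q=robot.sense();print(q['ee_pos'],q['force'],q['gripper_width'],q['time_s'])
a=s['color'][150:330,280:500];cv2.imwrite('pics/s2c.png',cv2.cvtColor(cv2.resize(a,None,fx=3.3,fy=3.3,interpolation=cv2.INTER_CUBIC),cv2.COLOR_RGB2BGR))
E
```

```text
[ 0.4456069  -0.27424787  0.11152884] [0.02720234 0.96801568 0.29695588] 0.034264215675305944 4.0
```

View pics/s2c.png

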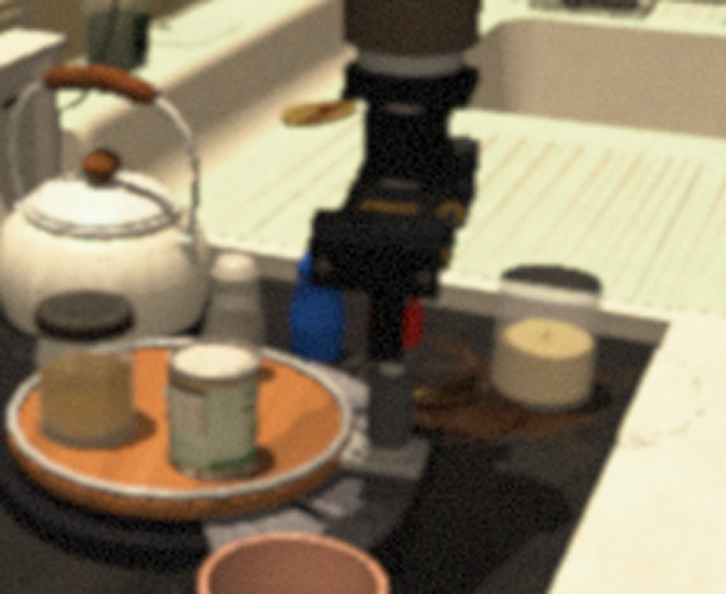

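The jaws hold the knob (width 34 mm, small side forces). Lifting about 15 mm.

Call:
apply_moves --pt "0 0 2 0" --pt "0 0 4 0" --pt "0 0 6 0" --pt "0 0 8 0" --pt "0 0 10 0" --pt "0 0 12 0" --pt "0 0 14 0" --pt "0 0 15 0" --pt "0 0 15 0" --pt "0 0 15 0"

```text
time_s: 5.0
ee_pos: [0.4454, -0.2741, 0.1263]
ee_rot: [[-0.989, -0.145, -0.0], [-0.145, 0.989, 0.0], [0.0, 0.0, -1.0]]
force: [2.3, 0.4, -10.8]
gripper_width: 0.0344
```

```bash
python3 - <<'E'
from h import *
s=robot.grab_frame('scene')
q=robot.sense();print(q['ee_pos'],q['force'],q['gripper_width'],q['time_s'])
a=s['color'][150:330,280:500];cv2.imwrite('pics/s3c.png',cv2.cvtColor(cv2.resize(a,None,fx=3.3,fy=3.3,interpolation=cv2.INTER_CUBIC),cv2.COLOR_RGB2BGR))
E
```

```text
[ 0.44544692 -0.27407617  0.12631656] [ 2.8674396   1.26781589 -8.71618366] 0.03407991502224558 5.05
```

View pics/s3c.png

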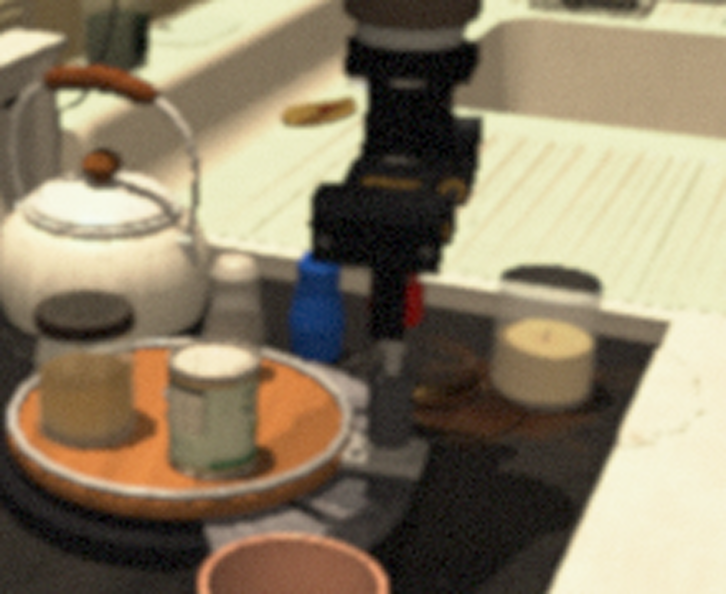

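The force of about -9.7 N matches the raised spring, and the stem is visible under the knob. Next the arc points.

```bash
python3 - <<'E'
import numpy as np
v=np.array([-.1387,-.02])*1000
for th in np.r_[np.arange(0,.46,.045),.46:.7:.02]:
    c,s=np.cos(-th),np.sin(-th)
    w=np.array([c*v[0]-s*v[1],s*v[0]+c*v[1]]);print(round(th,3),(w-v).round(1),round(-np.degrees(th),1))
E
```

```text
0.0 [0. 0.] -0.0
0.045 [-0.8  6.3] -2.6
0.09 [-1.2 12.5] -5.2
0.135 [-1.4 18.8] -7.7
0.18 [-1.3 25.2] -10.3
0.225 [-1.  31.4] -12.9
0.27 [-0.3 37.7] -15.5
0.315 [ 0.6 44. ] -18.0
0.36 [ 1.8 50.1] -20.6
0.405 [ 3.3 56.3] -23.2
0.45 [ 5.1 62.3] -25.8
0.46 [ 5.5 63.7] -26.4
0.48 [ 6.4 66.3] -27.5
0.5 [ 7.4 68.9] -28.6
0.52 [ 8.4 71.6] -29.8
0.54 [ 9.5 74.2] -30.9
0.56 [10.6 76.7] -32.1
0.58 [11.7 79.3] -33.2
0.6 [12.9 81.8] -34.4
0.62 [14.2 84.3] -35.5
0.64 [15.5 86.8] -36.7
0.66 [16.9 89.2] -37.8
0.68 [18.3 91.7] -39.0
```

Call:
apply_moves --pt "-0.4 3 0 -1.3" --pt "-0.8 6.3 0 -2.6" --pt "-1.2 12.5 0 -5.2" --pt "-1.4 18.8 0 -7.7" --pt "-1.3 25.2 0 -10.3" --pt "-1 31.4 0 -12.9" --pt "-0.3 37.7 0 -15.5" --pt "0.6 44 0 -18" --pt "1.8 50.1 0 -20.6" --pt "1.8 50.1 0 -20.6"

```text
time_s: 6.05
ee_pos: [0.4474, -0.2237, 0.1267]
ee_rot: [[-0.977, 0.213, 0.0], [0.213, 0.977, -0.0], [-0.0, 0.0, -1.0]]
force: [2.3, -1.1, -11.2]
gripper_width: 0.0339
```

```bash
python3 - <<'E'
from h import *
s=robot.grab_frame('scene')
q=robot.sense();print(q['ee_pos'],q['force'],q['gripper_width'],q['time_s'])
a=s['color'][150:330,280:500];cv2.imwrite('pics/s4c.png',cv2.cvtColor(cv2.resize(a,None,fx=3.3,fy=3.3,interpolation=cv2.INTER_CUBIC),cv2.COLOR_RGB2BGR))
E
```

```text
[ 0.44737408 -0.22393714  0.12666044] [ 1.91178741 -0.40408122 -9.95655874] 0.03405444077132086 6.1
```

View pics/s4c.png

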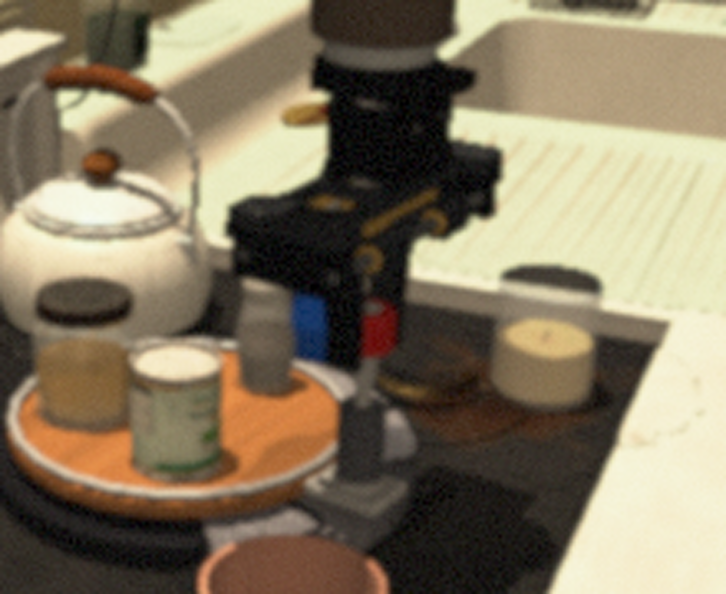

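The table has followed: the arm sits over the left plate and all three items stand. Moving on to about -0.46, then lowering until the pin rests on the plate.

Call:
apply_moves --pt "1.5 6.2 0 -2.6" --pt "3.3 12.2 0 -5.2" --pt "3.7 13.6 0 -5.8" --pt "3.7 13.6 -1 -5.8" --pt "3.7 13.6 -2 -5.8" --pt "3.7 13.6 -2.5 -5.8" --pt "3.7 13.6 -3 -5.8" --pt "3.7 13.6 -3 -5.8" --pt "3.7 13.6 -3 -5.8" --pt "3.7 13.6 -3 -5.8"

```text
time_s: 7.1
ee_pos: [0.451, -0.2106, 0.1236]
ee_rot: [[-0.951, 0.31, -0.0], [0.31, 0.951, -0.0], [0.0, -0.0, -1.0]]
force: [2.3, -1.1, -10.2]
gripper_width: 0.0342
```

Call:
apply_moves --pt "0 0 -0.5 0" --pt "0 0 -1 0" --pt "0 0 -1 0" --pt "0 0 -1 0" --pt "0 0 -1 0" --pt "0 0 -1 0" --pt "0 0 -1 0" --pt "0 0 -1 0" --pt "0 0 -1 0" --pt "0 0 -1 0"

```text
time_s: 8.1
ee_pos: [0.4511, -0.2107, 0.1228]
ee_rot: [[-0.951, 0.31, 0.0], [0.31, 0.951, -0.0], [-0.0, -0.0, -1.0]]
force: [-0.9, -0.4, -3.1]
gripper_width: 0.0346
```

The pin now rests on the plate (the pull fell to 3 N). Loosening the jaws to about 40 mm and lowering slightly, so the ring is free to drop.

Call:
apply_moves --pt "0 0 0 0" --pt "0 0 0 0" --pt "0 0 0 0" --pt "0 0 0 0" --pt "0 0 0 0" --pt "0 0 -1 0" --pt "0 0 -2 0" --pt "0 0 -3 0" --pt "0 0 -4 0" --pt "0 0 -5 0" --hand 0.46

```text
time_s: 9.1
ee_pos: [0.4511, -0.2106, 0.1174]
ee_rot: [[-0.951, 0.31, -0.0], [0.31, 0.951, 0.0], [0.0, -0.0, -1.0]]
force: [-0.4, 0.3, -0.2]
gripper_width: 0.0399
```

```bash
python3 - <<'E'
from h import *
s=robot.grab_frame('scene')
q=robot.sense();print(q['ee_pos'],q['force'],q['gripper_width'],q['time_s'])
a=s['color'][150:330,280:500];cv2.imwrite('pics/s5c.png',cv2.cvtColor(cv2.resize(a,None,fx=3.3,fy=3.3,interpolation=cv2.INTER_CUBIC),cv2.COLOR_RGB2BGR))
E
```

```text
[ 0.4509718  -0.21052046  0.11723983] [-0.82131103 -0.40432504 -0.9834449 ] 0.03985383108476496 9.15
```

View pics/s5c.png

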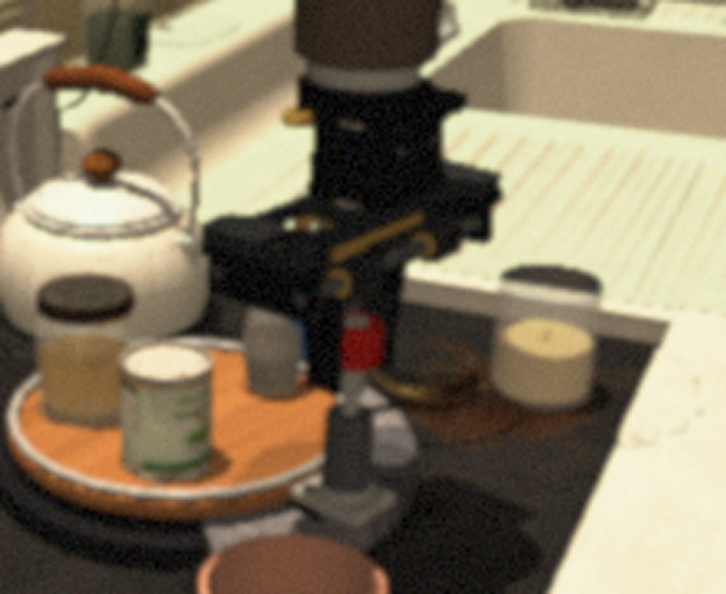

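The ring rides free between the jaws, with the stem showing above the housing. Pushing gently along the arc.

Call:
apply_moves --pt "0.4 1.3 0 -0.5" --pt "0.9 2.6 0 -1.1" --pt "1.4 3.9 0 -1.7" --pt "1.9 5.2 0 -2.2" --pt "2.4 6.5 0 -2.8" --pt "2.9 7.9 0 -3.4" --pt "2.9 7.9 0 -3.4" --pt "2.9 7.9 0 -3.4" --pt "2.9 7.9 0 -3.4" --pt "2.9 7.9 0 -3.4"

```text
time_s: 10.15
ee_pos: [0.4542, -0.2025, 0.1176]
ee_rot: [[-0.931, 0.366, 0.0], [0.366, 0.931, 0.0], [-0.0, 0.0, -1.0]]
force: [0.5, 0.8, -0.1]
gripper_width: 0.0402
```

Call:
apply_moves --pt "0.2 0.5 0 -0.2" --pt "0.4 1 0 -0.4" --pt "0.6 1.5 0 -0.6" --pt "0.8 2 0 -0.8" --pt "1.0 2.5 0 -1.1" --pt "1.1 2.6 0 -1.1" --pt "1.1 2.6 0 -1.1" --pt "1.1 2.6 0 -1.1" --pt "1.1 2.6 0 -1.1" --pt "1.1 2.6 0 -1.1"

```text
time_s: 11.15
ee_pos: [0.4551, -0.2001, 0.1176]
ee_rot: [[-0.924, 0.383, -0.0], [0.383, 0.924, 0.0], [0.0, 0.0, -1.0]]
force: [-0.3, 0.3, -0.5]
gripper_width: 0.0402
```

```bash
python3 - <<'E'
from h import *
s=robot.grab_frame('scene')
q=robot.sense();print(q['ee_pos'],q['force'],q['gripper_width'],q['time_s'])
a=s['color'][150:330,280:500];cv2.imwrite('pics/s6c.png',cv2.cvtColor(cv2.resize(a,None,fx=3.3,fy=3.3,interpolation=cv2.INTER_CUBIC),cv2.COLOR_RGB2BGR))
E
```

```text
[ 0.4551121  -0.20007268  0.11755308] [-0.19713444  0.39990587 -0.08220583] 0.04033701574224828 11.2
```

View pics/s6c.png

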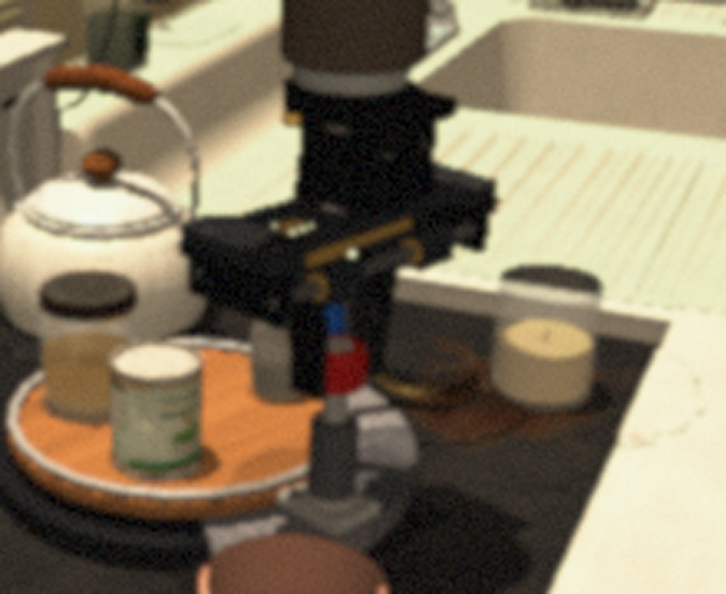

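The knob has dropped: the gap from knob to housing shrank from about 37 to 22 px, and side force is near zero. I open, back off upward and check with both cameras.

Call:
apply_moves --pt "0 0 0 0" --pt "0 0 0 0" --pt "0 0 0 0" --pt "0 0 0 0" --pt "0 0 10 0" --pt "0 0 25 0" --pt "0 0 45 0" --pt "0 0 65 0" --pt "0 0 85 0" --pt "0 0 100 0" --hand 1

```text
time_s: 12.2
ee_pos: [0.4556, -0.2002, 0.2199]
ee_rot: [[-0.924, 0.383, 0.003], [0.383, 0.924, -0.001], [-0.003, 0.0, -1.0]]
force: [0.9, 0.2, 0.9]
gripper_width: 0.0868
```

Call:
apply_moves --pt "-10 -30 10 0" --pt "-25 -70 20 0" --pt "-50 -115 20 0" --pt "-75 -155 20 0" --pt "-100 -195 20 0" --pt "-120 -235 20 0" --pt "-140 -270 20 0" --pt "-160 -300 20 0" --pt "-170 -320 20 0" --pt "-170 -320 20 0"

```text
time_s: 13.2
ee_pos: [0.2835, -0.5221, 0.2377]
ee_rot: [[-0.922, 0.387, -0.0], [0.387, 0.922, -0.0], [0.0, -0.001, -1.0]]
force: [0.3, 0.6, -0.1]
gripper_width: 0.0871
```

```bash
python3 - <<'E'
from h import *
s=robot.grab_frame('scene');t=robot.grab_frame('top');save(t,'t7.png')
q=robot.sense();print(q['ee_pos'],q['force'],q['gripper_width'],q['time_s'])
a=s['color'][200:330,270:480];cv2.imwrite('pics/s7c.png',cv2.cvtColor(cv2.resize(a,None,fx=3.7,fy=3.7,interpolation=cv2.INTER_CUBIC),cv2.COLOR_RGB2BGR))
a=t['color'][170:340,230:420];cv2.imwrite('pics/t7c.png',cv2.cvtColor(cv2.resize(a,None,fx=4,fy=3.5,interpolation=cv2.INTER_CUBIC),cv2.COLOR_RGB2BGR))
E
```

```text
[ 0.28479898 -0.52013768  0.23780657] [ 0.38915066 -0.52974525  0.04705036] 0.08705469932665992 13.3
```

View pics/s7c.png

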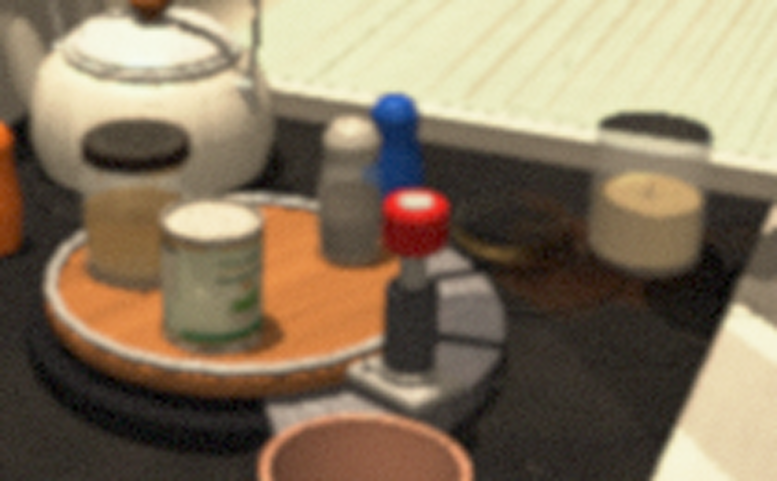

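View pics/t7c.png

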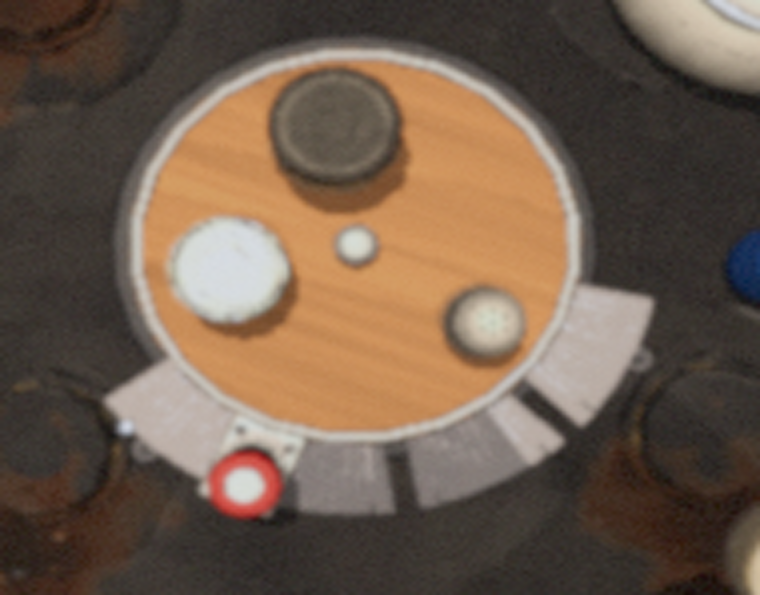

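```bash
python3 - <<'E'
from h import *
s=robot.grab_frame('scene');t=robot.grab_frame('top')
f=lambda x,y:(230+(x+.5)/4-.5,170+(y+.5)/3.5-.5)
def tri(u1,u2):
    o1,d1=ray(s,*u1);o2,d2=ray(t,*u2)
    x=np.linalg.lstsq(np.c_[d1,-d2],o2-o1,rcond=None)[0]
    p,q=o1+d1*x[0],o2+d2*x[1];return (p+q)/2,np.linalg.norm(p-q)
a,e1=tri((260+503.5/3.6-.5,215+94.5/3.6-.5),f(410,498))
b,e2=tri((270+416.5/3.7-.5,200+202.5/3.7-.5),f(243,485))
print(a,e1,b,e2)
# refined: vertical extents in the scene: knob top of home/raised predicted at new xy
for z in (.130,.142): 
  for up in (0,.012): print(z,up,proj(s,[b[0],b[1],z+up]))
c=np.array([.5843,-.2543]);print(np.arctan2(b[1]-c[1],b[0]-c[0])-np.arctan2(a[1]-c[1],a[0]-c[0])-2*np.pi)
E
```

```text
[ 0.44531871 -0.27469511  0.14162953] 0.0028880742337811494 [ 0.45475278 -0.19768095  0.14112778] 0.002042425105377424
0.13 0 (np.float64(381.2958846890832), np.float64(259.4830329076782))
0.13 0.012 (np.float64(381.55300278302104), np.float64(253.83536873632914))
0.142 0 (np.float64(381.55300278302104), np.float64(253.83536873632914))
0.142 0.012 (np.float64(381.8127768467999), np.float64(248.12936551352885))
-0.5577427200125644
```

The top of the ring triangulates to z 0.141 m now and 0.142 m at the start, so the pin is home. The angle is about -0.56 rad, the items stand and the arm is clear. Handing in.

```bash
python3 - <<'E'
from h import *
t=robot.grab_frame('top')
a=cv2.imread('pics/top0.png')[...,::-1].astype(int)
for n,(x,y,w,h) in {'mug':(158,308,66,54),'candle':(408,308,50,50),'green':(164,186,40,34)}.items():
    print(n,np.abs(a[y:y+h,x:x+w]-t['color'][y:y+h,x:x+w]).mean().round(1))
print(robot.sense()['time_s']); print(robot.sign_off())
E
```

```text
mug 2.3
candle 30.9
green 2.8
13.45
the job is handed in; nothing more can be done
None
```

View pics/t7.png

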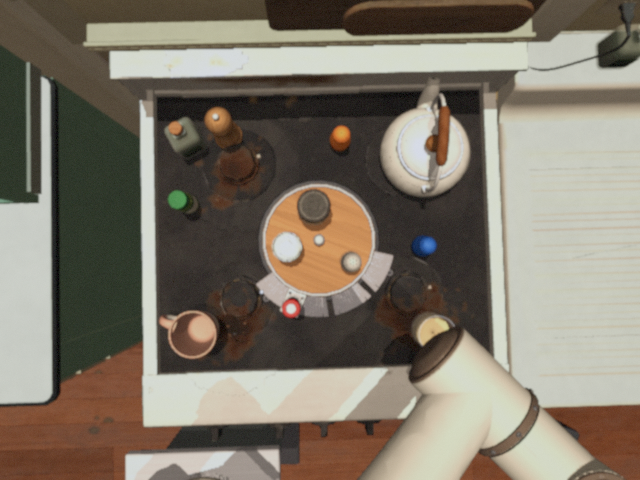

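The pin is home in the left-hand notch, on the mug's side, and the job was handed in at 13.45 s. I lifted the ring about 15 mm, swung it to about -0.46 rad and set the pin on the plate. With the jaws loosened, I pushed gently until the ring dropped, then backed the arm away.

**Last checks:**
- **Pin:** the ring's top triangulates to z 0.141 m, against 0.142 m at the start, so the pin is fully down.
- **Turn:** the table is at about -0.56 rad, matching the slot I had seen at about -0.55 rad.
- **On the turntable:** the honey jar, salt shaker and tin stand upright.
- **Force:** readings while pushing stayed below about 1 N, less than the stated 2 to 6 N, so I relied on the pictures to see the drop.
- **Bystanders:** the mug and the spice jar look unchanged in the top picture.

One check disagreed: the candle's patch in the top picture differed from the start. In that view the arm hangs over the candle and partly hides it. In the scene view taken just before handing in, the candle stands upright at the same place, about (446,252) px.

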